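# Turn the coin frames over through the twist chute and lay them out

## Task

Turn over every round brass coin frame lying on the grey pad by dropping it through the twisted chute (level, on to the white ramp), then lay them all out flat on the green board, red face up, side by side and none overlapping. A frame may be turned over or stood on edge only inside the chute. The glass is delicate: grip the frames by the rim with a light squeeze, 40 N at the most, and leave the penlight, jar, bench block and cup where they are.

Things in the scene. Friction and masses are not known exactly. Their poses are not given: they have to be found in the camera images.
- frame1: round brass display frame, 60 mm across and 12 mm thick, about 0.11 kg, a coin behind glass on both faces. Blue face (obverse, small gold coin) and red face (reverse, larger silver coin). Origin at its very centre; its z axis points out of the blue face, so z up means blue face up. All frames are alike; only some are present. Their own turn about z does not matter.
- frame2: round brass display frame, 60 mm across and 12 mm thick, about 0.11 kg, a coin behind glass on both faces. Blue face (obverse, small gold coin) and red face (reverse, larger silver coin). Origin at its very centre; its z axis points out of the blue face, so z up means blue face up. All frames are alike; only some are present. Their own turn about z does not matter.
- frame3: round brass display frame, 60 mm across and 12 mm thick, about 0.11 kg, a coin behind glass on both faces. Blue face (obverse, small gold coin) and red face (reverse, larger silver coin). Origin at its very centre; its z axis points out of the blue face, so z up means blue face up. All frames are alike; only some are present. Their own turn about z does not matter.
- frame4: round brass display frame, 60 mm across and 12 mm thick, about 0.11 kg, a coin behind glass on both faces. Blue face (obverse, small gold coin) and red face (reverse, larger silver coin). Origin at its very centre; its z axis points out of the blue face, so z up means blue face up. All frames are alike; only some are present. Their own turn about z does not matter.
- turner: the turning chute, bolted down, 500 mm long (y), 160 mm wide (x), 280 mm high. From +y to -y: walnut loading ramp with white slide, cage of bent rods twisted half a turn (y 123 to -120 mm), flat blue catching bed. A frame let go over turner_load slides through in about a second and rests flat on the bed, other face up. One frame at a time. Origin on the table under its middle, z up
- turner_load (a point): point on the ramp's white surface, 65 mm up the slope from its foot and 230 mm above the table. Let a level frame go with its centre 33 to 45 mm above this point (at about 33 its uphill rim touches the slide) and within 12 mm of it sideways. Fingers fit beside the frame along the turner's x axis (130 mm between the side walls)
- turner_bed (a point): point on the bed's felt (12 mm above the table) where frames come to rest, to within about 20 mm, against two brass stops in a V (28 mm above the felt, on its -y side, reaching 29 mm to either side). The bed reaches 75 mm to either side along the turner's x axis, side lips 4 mm high; grip a frame here across the turner's x axis
- pad: thin grey cloth-covered incoming pad, fixed, 120 mm (x) by 410 mm (y), 4 mm thick, on which the frames lie in a row at the start, blue face up. Origin at the centre of its underside, z up
- board: walnut display board with a green top, fixed, 130 mm (x) by 410 mm (y), top surface 12 mm above the table. Origin at the centre of its underside, z up. It has room for four frames in one row along its y axis, about 93 mm apart
- penlight: bystander: chrome penlight lying on the table near the turner's -y end, 140 mm long, 17 mm thick; origin at its middle on the underside
- jar: bystander: squat green glass jar with cork, 72 mm across, 88 mm high; origin under its centre
- block: bystander: polished steel bench block, 80 x 80 x 24 mm; origin under its centre
- cup: bystander: copper cup, 72 mm across, 75 mm high; origin under its centre
- turner_mouth (a point): centre of the cage mouth at the foot of the ramp, 199 mm above the table. The ramp rises from here at 40 degrees towards the turner's +y to 278 mm height, 117 mm away, and ends in a low lip; it is slippery and 130 mm wide between side walls 16 mm high, which close in over the last 45 mm before the mouth
There are look-alikes about, which are no part of the job. Leave any black look-alike of the frame4 alone.

How it is judged:
By the outcome, as a careful person would: the job done as asked, in the order asked, and still so for the second after the job is handed in, with the robot touching nothing.
Of frame1, frame2, frame3, frame4 only 3 to 4 are there at a start; the rules pass over those that are not, and their reading is None.
At some moment in a run one of frame1, frame2, frame3, frame4 may be knocked a few centimetres aside while the robot is not near it.
It also fails if it takes over 210 s, if anything falls off the work surface, if the arm or the gripper's body presses on something with over 40 N, if the wrist force passes 120 N, or if a joint passes its speed limit or range.

## Robot

A 7-joint arm with a two-finger parallel gripper is mounted at the origin on the work surface. World frame = base frame: x ahead of the robot, y to its left, z up, the work surface at z = 0. Lengths are in m, angles in rad, forces in N, time in s.
With the tool pointing down it reaches from about 0.4 to 0.85 m from the base axis. Payload 10.4 kg.
Tool frame: the origin (TCP) lies at the very end of the fingers, on their centre line; the grasp point (between the pads) lies 19 mm behind it; z points along the fingers, y is the line along which they close (so a half turn about z gives the same grasp; the last joint's range is limited). The gripper opens to 85 mm and grips with 20 to 120 N. Pads are 22 mm wide; open, the fingers measure 114 mm over their backs; the gripper's body (76 mm by 85 mm) begins 54 mm behind the grasp point. The pads swing forward as they close: fully open they stand 13 mm farther back than shut.
Start: joints at [-1.166, 0.332, -0.065, 1.46, 0.022, 1.35, -0.088], TCP at [0.259, 0.569, 0.231] pointing down, gripper open.
Joint ranges: [-2.6, 2.6], [-0.5, 2.12], [-1.47, 1.34], [0.16, 2.42], [-1.27, 4.41], [0.06, 2.06], [-2.6, 2.6]. Speed limits (rad/s): [2.22, 2.22, 2.79, 2.79, 3.14, 3.14, 3.14].

## Interface

Orientations are given as a 3x3 rotation matrix whose columns are the frame's x, y, z axes.
In Python, from plant import manip gives the robot as it stands. The module is installed in compiled form; this text tells all that it offers.
- The arm moves only by the tool arm_command, never from a script. Its argument "increments" is one flat list of numbers, 7 for each row, row after row: the opening, from -1 (shut) to 1 (fully open), so that 0 is half open, then the shift along the tool's x, y, z in cm, then the turn, a rotation vector about the tool's x, y, z in rad. A call has 1 to 20 rows; each row is the pose to reach, as a shift and turn from the pose commanded when the call began, along the tool's axes at that moment; what a row does not reach only later rows make up. A row lasts 1/12 s, in which the tool goes at most 41.7 mm and 7.16 degrees, less where a joint would pass 70% of its speed; a pose out of reach is approached as far as the arm can. A call with a gripper value outside its range is refused whole. The fingers move at their own pace and stop on an object; "force" is the grip in N (left out, the last holds). Time passes only in rows, so rows that repeat a pose let the fingers close. It gives the time, the measured TCP pose, the force, the opening and the grip force at its end, in the units of the state.
- manip.get_obs(): the state, without advancing time (a new reading comes with each control period).
- manip.snapshot(name): name is "scene" or "side" or "wrist"; returns a dict with "img" (480x640x3 uint8, red, green, blue), "fx", "fy", "cx", "cy" (pixels), "k1" (the pictures are not rectified: a ray, as slopes to the right and down, at radius r is drawn at 1 + k1 r^2 times it, then the intrinsics apply), "eye" and "attitude" of the camera in the world; the wrist camera has in their place "tool_from_camera" (4x4, takes a point from camera to tool coordinates, whose origin is the TCP and whose axes are the flange's). Camera axes: x right, y down, z forward; pixel columns grow to the right and rows downward; lengths in m; the calibration is good to about 2 mm. A picture is of the moment at which its call begins: read the wrist's pose just before it. There is no depth.
- manip.sign_off(): hands the job in; it is judged then, once.
The state is a dict: "time_s": time; "joint_positions": joint angles; "qd": joint speeds; "joint_efforts": joint torques, N m; "tcp_pos": TCP position; "eef_rot": TCP orientation; "contact_force": force on the tool from outside, world axes, zero at the start; "moment": the same for the moment, N m; "finger_gap": finger opening in m; "finger_force": force on a finger pad.
Only numpy, scipy, OpenCV 4.12 (cv2) and the standard library are available. Lean on these libraries where they do the work, as an engineer would, in place of code of your own. Each camera call takes 0.05 s, during which the arm holds its last target. There are 200 camera calls.

## Working session

There is one attempt and no reset: what is moved stays moved. The work goes in short steps, Python scripts to look and compute and a tool call to move; the robot and the scene stay as the last step left them, time stands still between calls to the robot, and variables do not carry over. Pictures are saved under pics/ and viewed, at most 14 in all, crops included, and the job is handed in when it is done.

Besides the shell and the picture viewer there is one more tool, called after "Request:" as name(argument=value, ...) on one line, values as JSON. arm_command: Moves the arm, as the interface text tells. Its arguments: {"type":"object","properties":{"increments":{"type":"array","items":{"type":"number"}},"force":{"type":"number"}},"required":["increments"]}

```bash
mkdir -p pics; cat > h.py <<'E'
import numpy as np, cv2
from plant import manip
def snap(n,save=None):
    o=manip.get_obs(); s=manip.snapshot(n)
    if n=="wrist":
        T=np.eye(4);T[:3,:3]=o["eef_rot"];T[:3,3]=o["tcp_pos"];C=T@np.array(s["tool_from_camera"])
        s["eye"]=C[:3,3];s["attitude"]=C[:3,:3]
    s["eye"]=np.array(s["eye"]);s["attitude"]=np.array(s["attitude"])
    if save: cv2.imwrite("pics/"+save+".png",s["img"][:,:,::-1])
    return s
def ray(s,u,v):
    K=np.array([[s["fx"],0,s["cx"]],[0,s["fy"],s["cy"]],[0,0,1.]])
    p=cv2.undistortPoints(np.array([[[u,v]]],float),K,np.array([s["k1"],0,0,0.]))[0,0]
    d=s["attitude"]@np.array([p[0],p[1],1]);return s["eye"],d/np.linalg.norm(d)
def onz(s,u,v,z):
    e,d=ray(s,u,v);return e+d*(z-e[2])/d[2]
def proj(s,P):
    c=s["attitude"].T@(np.array(P)-s["eye"]);x,y=c[0]/c[2],c[1]/c[2];f=1+s["k1"]*(x*x+y*y)
    return s["fx"]*x*f+s["cx"],s["fy"]*y*f+s["cy"]
def mask(s,kind):
    h=cv2.cvtColor(s["img"],cv2.COLOR_RGB2HSV)
    lo,hi={"blue":((105,90,40),(130,255,255)),"red":((170,110,50),(180,255,255)),"green":((40,60,30),(85,255,255))}[kind]
    m=cv2.inRange(h,lo,hi)
    if kind=="red": m|=cv2.inRange(h,(0,110,50),(6,255,255))
    return m
def blobs(s,kind,amin=80):
    c,_=cv2.findContours(mask(s,kind),cv2.RETR_EXTERNAL,cv2.CHAIN_APPROX_NONE)
    return sorted([(cv2.contourArea(x),cv2.fitEllipse(x),cv2.boundingRect(x)) for x in c if len(x)>5 and cv2.contourArea(x)>amin],key=lambda t:-t[0])
E
python3 - <<'E'
from h import *
for n in ("scene","side"):
    s=snap(n,n); print(n,s["eye"].round(3),s["attitude"].round(2).tolist(),s["fx"],s["k1"])
    for k in("blue","red"):
        for a,e,b in blobs(s,k): print(k,a,np.round(e[0],1),np.round(e[1],1),b,onz(s,*e[0],.016).round(3))
o=manip.get_obs();print(o["tcp_pos"],np.round(o["eef_rot"],3).tolist(),o["finger_gap"])
E
```

```text
scene [0.982 0.572 1.128] [[-0.8, 0.48, -0.37], [0.6, 0.64, -0.48], [0.01, -0.6, -0.8]] 481.6346694796322 -0.055601632635849045
blue 2369.0 [125.  176.7] [47.2 68.8] (86, 149, 78, 57) [ 0.824 -0.673  0.016]
blue 1672.0 [150.4  99.1] [38.2 58.1] (124, 73, 53, 54) [ 0.586 -1.     0.016]
blue 1657.5 [207.5  74.7] [41.7 52.4] (182, 50, 49, 52) [ 0.339 -1.008  0.016]
blue 1255.0 [251.4 245.5] [33.1 62. ] (222, 222, 62, 49) [ 0.643 -0.194  0.016]
blue 320.0 [383.9 375.9] [19.6 20.9] (374, 366, 21, 21) [0.596 0.324 0.016]
blue 262.0 [487.2 336.6] [16.3 20.6] (477, 328, 21, 18) [0.317 0.406 0.016]
blue 234.0 [459.2 309.1] [15.6 19.3] (450, 301, 20, 17) [0.316 0.308 0.016]
red 162.0 [151.2 191.9] [ 6.3 52.2] (129, 175, 40, 35) [ 0.784 -0.56   0.016]
side [1.112 0.794 1.061] [[-0.82, 0.38, -0.43], [0.57, 0.56, -0.6], [0.01, -0.74, -0.67]] 505.28823737360153 -0.11531375557168513
blue 1494.5 [132.2 191.1] [35.3 59.1] (97, 171, 72, 43) [ 0.818 -0.697  0.016]
blue 1102.5 [156.7 144.9] [34.4 43.5] (135, 126, 46, 39) [ 0.633 -0.936  0.016]
blue 1045.5 [211.6 124.3] [33.9 45.7] (191, 106, 45, 40) [ 0.383 -0.958  0.016]
blue 1002.5 [245.4 255.7] [27.9 59.7] (218, 236, 60, 41) [ 0.649 -0.194  0.016]
blue 267.5 [371.5 370.7] [16.9 20.3] (362, 362, 21, 18) [0.595 0.325 0.016]
blue 216.5 [474.8 339.6] [14.2 19.6] (465, 332, 20, 16) [0.317 0.407 0.016]
blue 196.0 [447.6 315. ] [13.7 18.4] (439, 308, 19, 15) [0.316 0.308 0.016]
blue 194.5 [425.  352.9] [13.9 18. ] (416, 346, 19, 15) [0.452 0.362 0.016]
blue 172.0 [398.9 331.4] [13.1 16.9] (391, 325, 17, 14) [0.461 0.274 0.016]
blue 152.0 [374.  307.1] [12.1 16.2] (366, 301, 17, 13) [0.461 0.174 0.016]
blue 128.5 [358.1 281.4] [10.8 15.4] (350, 276, 17, 12) [0.437 0.075 0.016]
[0.25913517 0.56836478 0.23059925] [[-0.91, 0.415, -0.001], [0.415, 0.91, -0.001], [-0.0, -0.001, -1.0]] 0.0853916107297879
```

View pics/scene.png

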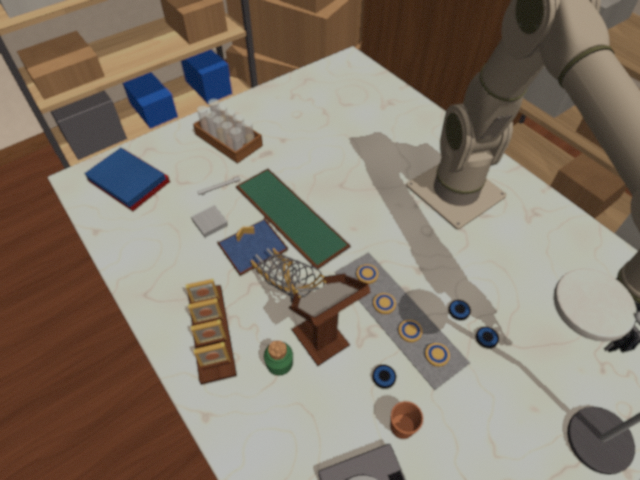

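View pics/side.png

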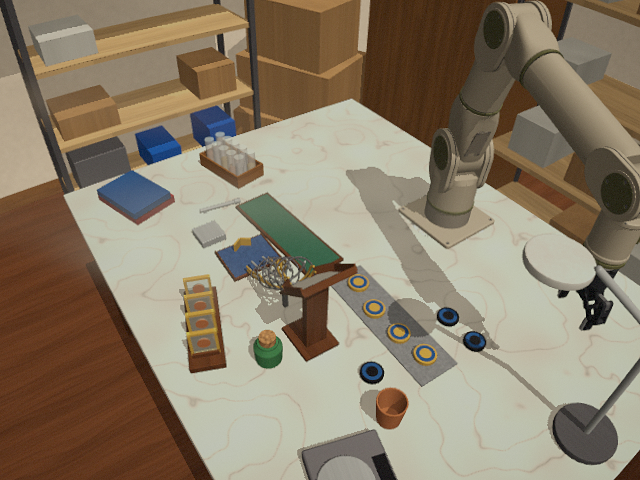

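The four brass-rimmed frames with blue faces lie on the pad at scene pixels (367,273), (384,302), (409,330) and (437,353). The things that could be mistaken for them are the black-rimmed discs at (384,376), (459,309) and (487,336), which are off the pad and which I'll leave alone. A lamp head hangs near the gripper. Next I'll check the choice in close crops and measure the turner and board.

```bash
python3 - <<'E'
from h import *
a=snap("scene");b=snap("side")
c1=cv2.resize(a["img"][215:375,215:475],None,fx=3,fy=3,interpolation=cv2.INTER_CUBIC)
cv2.imwrite("pics/c1.png",c1[:,:,::-1])
c2=cv2.resize(b["img"][220:370,200:460],None,fx=3,fy=3,interpolation=cv2.INTER_CUBIC)
cv2.imwrite("pics/c2.png",c2[:,:,::-1])
for s in(a,b):
    c,_=cv2.findContours(mask(s,"green"),cv2.RETR_EXTERNAL,cv2.CHAIN_APPROX_NONE)
    m=max(c,key=cv2.contourArea); q=cv2.approxPolyDP(m,6,True)[:,0]
    print([(p.tolist(),onz(s,*p,.012).round(3)[:2].tolist()) for p in q])
E
```

```text
[([240, 185], [0.544, -0.422]), ([315, 262], [0.529, -0.042]), ([345, 245], [0.425, -0.038]), ([269, 172], [0.438, -0.415])]
[([258, 222], [0.538, -0.311]), ([291, 255], [0.533, -0.125]), ([315, 265], [0.498, -0.05]), ([338, 258], [0.425, -0.035]), ([295, 220], [0.434, -0.253])]
```

View pics/c1.png

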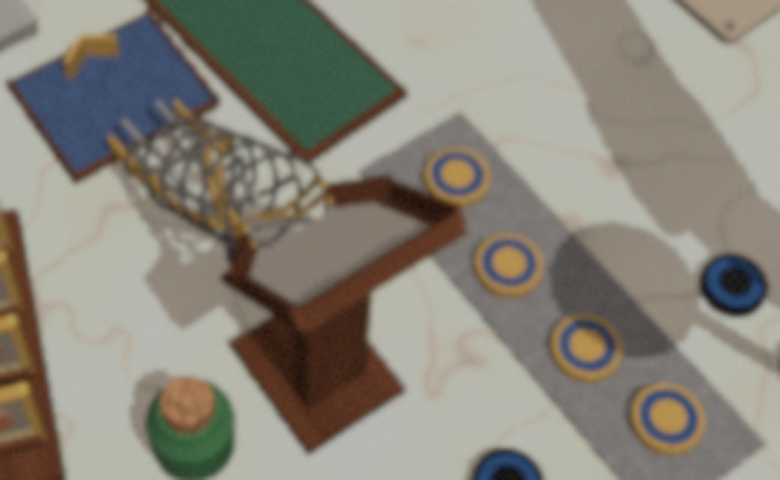

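View pics/c2.png

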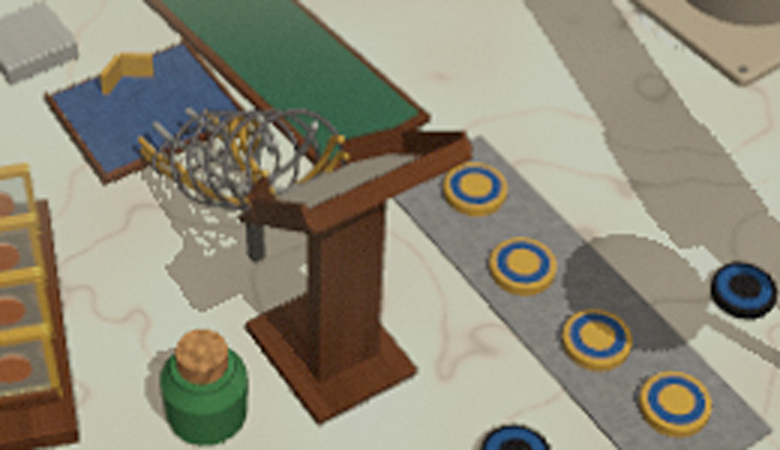

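```bash
python3 - <<'E'
from h import *
a=snap("scene");b=snap("side")
A=lambda u,v:(215+u/3,215+v/3);B=lambda u,v:(200+u/3,220+v/3)
def tri(p,q):
    (e,d),(f,g)=ray(a,*p),ray(b,*q)
    t=np.linalg.lstsq(np.c_[d,-g],f-e,rcond=None)[0];x,y=e+t[0]*d,f+t[1]*g
    return ((x+y)/2).round(3),np.linalg.norm(x-y).round(4)
print("bed a",[onz(a,*A(*p),.014).round(3)[:2].tolist() for p in((12,85),(150,15),(78,178),(215,102))])
print("bed b",[onz(b,*B(*p),.014).round(3)[:2].tolist() for p in((48,98),(183,45),(105,182))])
print("stop apex",tri(A(88,40),B(123,56)))
for n,p,q in(("top far",(464,208),(471,135)),("top near",(296,309),(307,207)),("left",(228,277),(245,212)),("jar cork",(187,382),(202,335)),("stop",(68,55),(103,70)),("stop2",(118,36),(151,56))):
    print(n,tri(A(*p),B(*q)))
for n,p,q in(("lamp",(595,303),(558,268)),("lampbase",(601,437),(585,430))): print(n,tri(p,q))
for s in(a,b): print("base", [onz(s,*(A if s is a else B)(*p),.01).round(3)[:2].tolist() for p in(((232,342),(310,450),(402,388)) if s is a else((247,325),(320,420),(413,370)))])
for s,P in((a,[(457,175),(508,264),(586,347),(668,417)]),(b,[(475,187),(523,264),(597,338),(676,401)])):
    print("frames",[onz(s,*(A if s is a else B)(*p),.016).round(3)[:2].tolist() for p in P])
E
```

```text
bed a [[0.713, -0.258], [0.559, -0.252], [0.717, -0.129], [0.568, -0.125]]
bed b [[0.715, -0.257], [0.563, -0.25], [0.723, -0.124]]
stop apex (array([ 0.635, -0.241,  0.043]), np.float64(0.0014))
top far (array([0.582, 0.219, 0.283]), np.float64(0.0009))
top near (array([0.722, 0.215, 0.289]), np.float64(0.0005))
left (array([0.719, 0.127, 0.201]), np.float64(0.0))
jar cork (array([0.764, 0.127, 0.083]), np.float64(0.0002))
stop (array([ 0.657, -0.245,  0.032]), np.float64(0.0015))
stop2 (array([ 0.606, -0.237,  0.031]), np.float64(0.0022))
lamp (array([0.36 , 0.537, 0.414]), np.float64(0.0079))
lampbase (array([0.297, 0.737, 0.015]), np.float64(0.0003))
base [[0.698, 0.089], [0.703, 0.206], [0.609, 0.208]]
base [[0.701, 0.091], [0.704, 0.207], [0.611, 0.21]]
frames [[0.438, 0.077], [0.462, 0.175], [0.463, 0.275], [0.452, 0.363]]
frames [[0.439, 0.078], [0.462, 0.177], [0.463, 0.277], [0.453, 0.364]]
```

Request:
arm_command(increments=[1,-7.5,-18.6,0,0,0,0.6,1,-7.5,-18.6,0,0,0,1.175,1,-7.5,-18.6,0,0,0,1.175,1,-7.5,-18.6,0,0,0,1.175,1,-7.5,-18.6,0,0,0,1.175,1,-7.5,-18.6,0,0,0,1.175,1,-7.5,-18.6,0,0,0,1.175,1,-26.2,-10.7,8,0,0,1.175,1,-26.2,-10.7,8,0,0,1.175,1,-26.2,-10.7,8,0,0,1.175,1,-26.2,-10.7,8,0,0,1.175,1,-26.2,-10.7,8,0,0,1.175,1,-26.2,-10.7,8,0,0,1.175,1,-26.2,-10.7,8,0,0,1.175,1,-26.2,-10.7,8,0,0,1.175,1,-26.2,-10.7,8,0,0,1.175,1,-26.2,-10.7,8,0,0,1.175,1,-26.2,-10.7,8,0,0,1.175], force=30)

```text
time_s: 1.8
tcp_pos: [0.4524, 0.3635, 0.1522]
eef_rot: [[0.03, 1.0, 0.001], [1.0, -0.03, 0.001], [0.001, 0.001, -1.0]]
contact_force: [-0.8, 0.6, -0.1]
finger_gap: 0.0854
finger_force: 0.0
```

```bash
cat >> h.py <<'E'
def inc(P,ang=None):
    "cm along tool axes to world point P; turn about tool z to put tool y at angle ang (deg)"
    o=manip.get_obs();R=np.array(o["eef_rot"]);d=R.T@(np.array(P)-o["tcp_pos"])*100
    a=np.degrees(np.arctan2(R[1,1],R[0,1]))
    return d.round(2).tolist(), None if ang is None else round(-np.radians(ang-a),3)
def st():
    o=manip.get_obs();R=np.array(o["eef_rot"])
    print("t",round(o["time_s"],2),"tcp",np.round(o["tcp_pos"],4),"yang",np.degrees(np.arctan2(R[1,1],R[0,1])).round(2),"tilt",R[2,2].round(4),"gap",round(o["finger_gap"],4),"F",np.round(o["contact_force"],1),"ff",np.round(o["finger_force"],1),"q",np.round(o["joint_positions"],2))
E
python3 - <<'E'
from h import *
st(); s=snap("wrist","w1")
for a,e,b in blobs(s,"blue",300): print(a,np.round(e[0],1),np.round(e[1],1),onz(s,*e[0],.016).round(4))
E
```

```text
t 1.8 tcp [0.4524 0.3635 0.1522] yang -1.74 tilt -1.0 gap 0.0854 F [-0.8  0.6 -0.1] ff 0.0 q [-0.9   0.29  0.17  1.7  -0.05  1.16 -0.74]
2962.0 [142.5 172. ] [56.7 66.5] [0.3159 0.4059 0.016 ]
2459.5 [320.6 221.8] [54.8 57.2] [0.4523 0.3616 0.016 ]
2392.5 [489.4 259.4] [50.9 59.9] [0.5922 0.3246 0.016 ]
2275.5 [162.2 286.7] [49.3 58.8] [0.3146 0.3079 0.016 ]
1840.5 [334.4 317.7] [45.4 51.7] [0.4616 0.2731 0.016 ]
492.5 [335.9 408.1] [33.7 44.2] [0.4611 0.173  0.016 ]
```

View pics/w1.png

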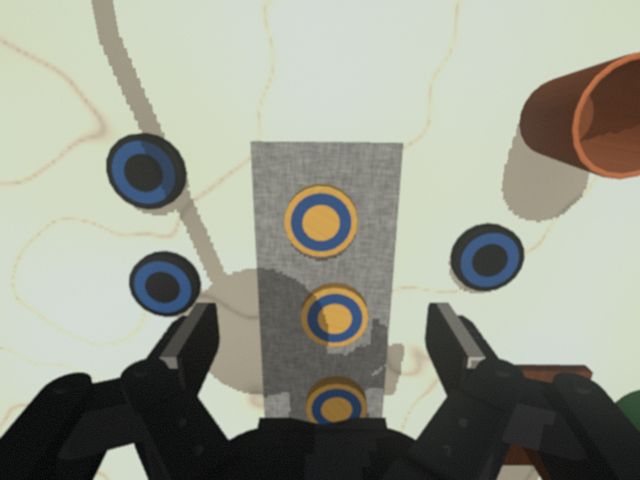

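The wrist view shows the brass/blue frame at (320,222), between the fingers, with the black look-alikes at (146,170), (163,284) and (488,257). It agrees with the scene estimate to about 2 mm, so I'll descend and grip.

Request:
arm_command(increments=[1,-0.15,0,4,0,0,0,1,-0.15,0,8,0,0,0,1,-0.15,0,11,0,0,0,1,-0.15,0,13,0,0,0,1,-0.15,0,14.2,0,0,0,1,-0.15,0,14.9,0,0,0,1,-0.15,0,14.9,0,0,0,1,-0.15,0,14.9,0,0,0,-1,-0.15,0,14.9,0,0,0,-1,-0.15,0,14.9,0,0,0,-1,-0.15,0,14.9,0,0,0,-1,-0.15,0,14.9,0,0,0,-1,-0.15,0,14.9,0,0,0,-1,-0.15,0,14.9,0,0,0], force=30)

```text
time_s: 3.02
tcp_pos: [0.4538, 0.3618, 0.004]
eef_rot: [[0.032, 0.999, 0.001], [0.999, -0.032, 0.002], [0.002, 0.001, -1.0]]
contact_force: [-1.7, -1.7, 8.2]
finger_gap: 0.0581
finger_force: 30.4
```

```bash
python3 -c "
from h import *
st();print(inc((.6497,.150,.34),-1.8))"
```

```text
t 3.02 tcp [0.4538 0.3618 0.004 ] yang -1.84 tilt -1.0 gap 0.0581 F [-1.7 -1.7  8.2] ff 30.4 q [-0.88  0.47  0.15  1.81 -0.09  0.87 -0.72]
([-20.49, 20.3, -33.62], np.float64(-0.001))
```

Request:
arm_command(increments=[-1,0,0,-2,0,0,0,-1,0,0,-6,0,0,0,-1,0,0,-10,0,0,0,-1,0,0,-14,0,0,0,-1,-2,2,-18,0,0,0,-1,-5,5,-22,0,0,0,-1,-8,8,-25,0,0,0,-1,-11,11,-28,0,0,0,-1,-14,14,-31,0,0,0,-1,-17,17,-34,0,0,0,-1,-20.5,20.3,-35.6,0,0,0,-1,-20.5,20.3,-35.6,0,0,0,-1,-20.5,20.3,-35.6,0,0,0,-1,-20.5,20.3,-35.6,0,0,0,-1,-20.5,20.3,-35.6,0,0,0])

```text
time_s: 4.27
tcp_pos: [0.6506, 0.1476, 0.3592]
eef_rot: [[0.035, 0.999, 0.002], [0.999, -0.035, -0.0], [-0.0, 0.002, -1.0]]
contact_force: [-1.3, 0.7, -1.9]
finger_gap: 0.0584
finger_force: 33.2
```

```bash
python3 -c "
from h import *
st();snap('wrist','w2')"
```

```text
t 4.27 tcp [0.6506 0.1476 0.3592] yang -2.03 tilt -1.0 gap 0.0584 F [-1.3  0.7 -1.9] ff 33.2 q [-0.52  0.41  0.35  1.12 -0.14  1.63 -0.24]
```

View pics/w2.png

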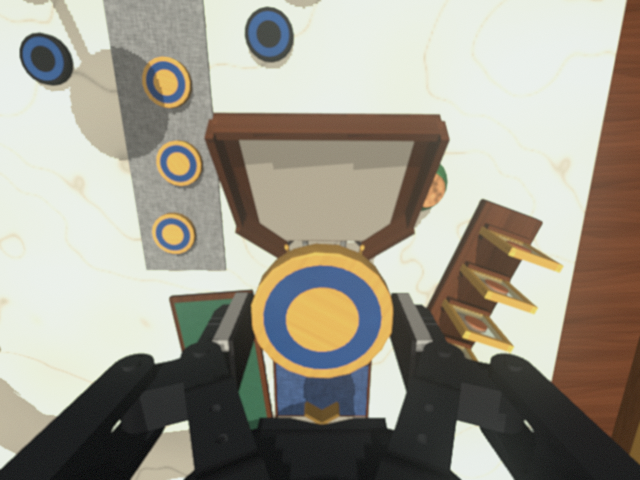

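```bash
python3 -c "
from h import *
s=snap('wrist')
for p,z in(((210,116),.29),((446,116),.29),((242,140),.278),((414,140),.278),((288,242),.19),((362,242),.19),((240,232),.22),((411,232),.22),((322,404),.04)): print(p,z,onz(s,*p,z).round(4))
for P in ((.6502,.150,.23),(.648,.1,.188),(.6537,.207,.278)): print(np.round(proj(s,P)))
print(inc((.6505,.150,.262)))
"
```

```text
(210, 116) 0.29 [0.5908 0.2308 0.29  ]
(446, 116) 0.29 [0.7225 0.2264 0.29  ]
(242, 140) 0.278 [0.6047 0.2166 0.278 ]
(414, 140) 0.278 [0.7081 0.2131 0.278 ]
(288, 242) 0.19 [0.6185 0.1198 0.19  ]
(362, 242) 0.19 [0.6863 0.1175 0.19  ]
(240, 232) 0.22 [0.583  0.1403 0.22  ]
(411, 232) 0.22 [0.7233 0.1356 0.22  ]
(322, 404) 0.04 [ 0.6388 -0.2088  0.04  ]
[321. 221.]
[321. 260.]
[324. 153.]
([-0.05, 0.15, 9.6], None)
```

```bash
python3 -c "
from h import *
s=snap('wrist');a=snap('scene');b=snap('side')
print(s['eye'])
for a_,e,_ in blobs(s,'blue',300): print(np.round(e[0]),onz(s,*e[0],.016).round(4))
def tri(L):
    A=np.zeros((3,3));v=np.zeros(3)
    for c,p in L:
        e,d=ray(c,*p);M=np.eye(3)-np.outer(d,d);A+=M;v+=M@e
    x=np.linalg.solve(A,v);return x.round(4),[np.round(np.subtract(proj(c,x),p),1).tolist() for c,p in L]
A=lambda u,v:(215+u/3,215+v/3);B=lambda u,v:(200+u/3,220+v/3)
print(tri([(a,A(464,208)),(b,B(471,135)),(s,(210,116))]))
print(tri([(a,A(296,309)),(b,B(307,207)),(s,(446,116))]))
g=s['img'];print(s['cx'],s['cy'],s['fx'])
cv2.imwrite('pics/w2c.png',cv2.resize(g[90:280,180:470],None,fx=2.6,fy=2.6,interpolation=cv2.INTER_CUBIC)[:,:,::-1])
"
```

```text
[0.65269737 0.23022915 0.50135834]
[322. 317.] [ 0.6428 -0.0635  0.016 ]
[319. 394.] [ 0.6336 -0.2081  0.016 ]
[271.  36.] [0.5941 0.3224 0.016 ]
[45. 60.] [0.3152 0.3061 0.016 ]
[168.  84.] [0.4613 0.2735 0.016 ]
[180. 165.] [0.4609 0.173  0.016 ]
[174. 236.] [0.437  0.0744 0.016 ]
(array([0.5928, 0.2306, 0.3018]), [[0.5, 1.7], [-0.4, -1.0], [-1.2, 2.3]])
(array([0.7234, 0.2224, 0.2966]), [[1.8, 1.3], [1.3, 0.1], [6.6, 10.1]])
321.9083684785138 234.0366793572386 360.9133620948366
```

View pics/w2c.png

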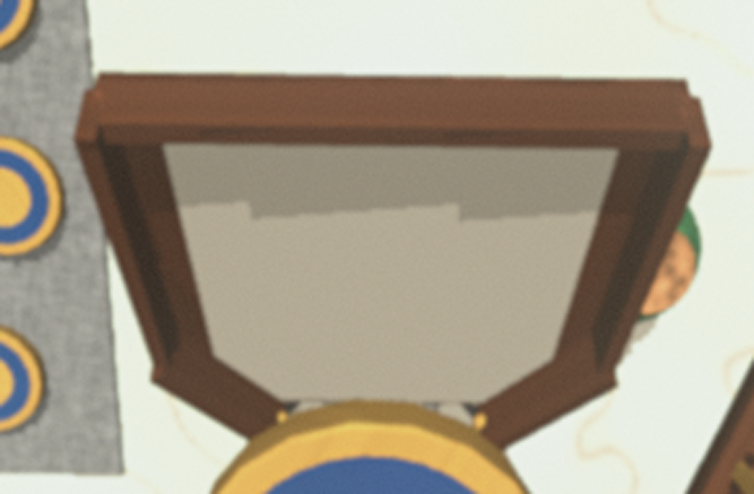

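```bash
python3 -c "
from h import *
s=snap('wrist')
C=lambda u,v:(180+u/2.6,90+v/2.6)
for n,p,z in(('lipcorner',(75,140),.289),('lipcorner',(710,148),.289),('white top',(163,143),.275),('white top',(617,148),.275),('white bend',(212,357),.222),('white bend',(556,357),.222),('foot',(282,402),.19),('foot',(480,402),.19),('wallbend',(152,378),.235),('wallbend',(617,382),.235),('brass',(281,416),.19),('brass',(480,420),.19)): print(n,onz(s,*C(*p),z).round(4))
"
```

```text
lipcorner [0.5868 0.2172 0.289 ]
lipcorner [0.7268 0.2113 0.289 ]
white top [0.6031 0.215  0.275 ]
white top [0.7098 0.2106 0.275 ]
white bend [0.6004 0.146  0.222 ]
white bend [0.7076 0.1428 0.222 ]
foot [0.6178 0.119  0.19  ]
foot [0.6876 0.1169 0.19  ]
wallbend [0.5843 0.1439 0.235 ]
wallbend [0.7235 0.1385 0.235 ]
brass [0.6172 0.1137 0.19  ]
brass [0.6877 0.1101 0.19  ]
```

Request:
arm_command(increments=[-1,1.05,0.36,3,0,0,0,-1,1.05,0.36,6,0,0,0,-1,1.05,0.36,8,0,0,0,-1,1.05,0.36,9.2,0,0,0,-1,1.05,0.36,9.6,0,0,0,-1,1.05,0.36,9.6,0,0,0,-1,1.05,0.36,9.6,0,0,0,0.75,1.05,0.36,9.6,0,0,0,0.75,1.05,0.36,9.6,0,0,0,0.75,1.05,0.36,9.6,0,0,0,0.75,1.05,0.36,9.6,0,0,0,0.75,1.05,0.36,9.6,0,0,0,0.75,1.05,0.36,9.6,0,0,0,0.75,1.05,0.36,7,0,0,0,0.75,1.05,0.36,3,0,0,0,0.75,1.05,0.36,-1,0,0,0,0.75,1.05,0.36,-1,0,0,0])

```text
time_s: 5.98
tcp_pos: [0.655, 0.1602, 0.3773]
eef_rot: [[0.032, 0.999, 0.011], [0.999, -0.032, 0.003], [0.004, 0.011, -1.0]]
contact_force: [0.3, 0.3, 1.4]
finger_gap: 0.0746
finger_force: 0.0
```

```bash
python3 -c "
from h import *
st();s=snap('scene','s2');snap('side')
for k in('blue','red'):
  for a,e,_ in blobs(s,k,60): print(k,a,np.round(e[0]),onz(s,*e[0],.024).round(4))
cv2.imwrite('pics/s2c.png',cv2.resize(s['img'][180:330,200:400],None,fx=3,fy=3)[:,:,::-1])
print(inc((.64,-.205,.36),-2.3),inc((.64,-.205,.25),-2.3))"
```

```text
t 5.98 tcp [0.655  0.1602 0.3773] yang -1.83 tilt -0.9999 gap 0.0746 F [0.3 0.3 1.4] ff 0.0 q [-0.53  0.43  0.35  1.06 -0.14  1.66 -0.25]
blue 2362.0 [125. 177.] [ 0.8253 -0.6636  0.024 ]
blue 1673.0 [150.  99.] [ 0.5891 -0.9883  0.024 ]
blue 1659.5 [208.  75.] [ 0.344  -0.9965  0.024 ]
blue 1259.0 [251. 246.] [ 0.6453 -0.1888  0.024 ]
blue 320.0 [384. 376.] [0.5984 0.3262 0.024 ]
blue 261.0 [487. 337.] [0.3224 0.4071 0.024 ]
blue 236.5 [459. 309.] [0.3213 0.3094 0.024 ]
red 158.5 [151. 192.] [ 0.7868 -0.5516  0.024 ]
([-36.53, -0.24, 0.99], np.float64(0.008)) ([-36.54, -0.28, 11.99], np.float64(0.008))
```

View pics/s2c.png

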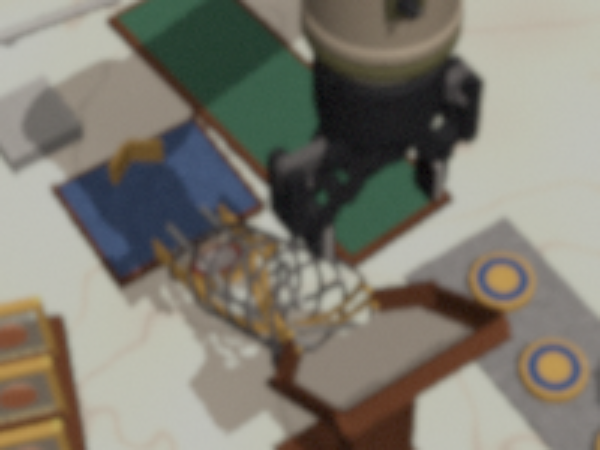

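The frame is inside the cage (crop pixel (215,250)) and still sliding. I'll move over the bed and look.

Request:
arm_command(increments=[1,-10,0,1,0,0,0,1,-20,0,1,0,0,0,1,-30,0,1,0,0,0,1,-36.5,-0.2,1,0,0,0,1,-36.5,-0.2,1,0,0,0,1,-36.5,-0.2,1,0,0,0,1,-36.5,-0.2,1,0,0,0,1,-36.5,-0.2,1,0,0,0,1,-36.5,-0.2,1,0,0,0,1,-36.5,-0.2,5,0,0,0,1,-36.5,-0.2,9,0,0,0,1,-36.5,-0.2,12,0,0,0,1,-36.5,-0.2,12,0,0,0,1,-36.5,-0.2,12,0,0,0,1,-36.5,-0.2,12,0,0,0])

```text
time_s: 7.33
tcp_pos: [0.6404, -0.2047, 0.2501]
eef_rot: [[0.032, 0.999, 0.002], [0.999, -0.032, -0.0], [-0.0, 0.002, -1.0]]
contact_force: [0.2, -0.8, 0.1]
finger_gap: 0.0853
finger_force: 0.0
```

```bash
python3 -c "
from h import *
st();s=snap('wrist','w3')
for a,e,_ in blobs(s,'red',60): print(a,np.round(e[0]),np.round(e[1]),onz(s,*e[0],.024).round(4))
"
```

```text
t 7.33 tcp [ 0.6404 -0.2047  0.2501] yang -1.82 tilt -1.0 gap 0.0853 F [ 0.2 -0.8  0.1] ff 0.0 q [-0.08  0.45  0.46  1.32 -0.2   1.42  0.34]
1684.5 [319. 153.] [46. 47.] [ 0.6404 -0.1614  0.024 ]
```

View pics/w3.png

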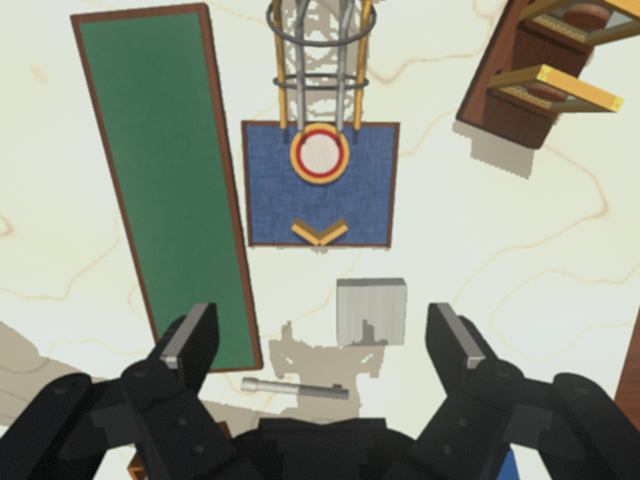

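The frame has come out red face up at (319,153). The V stop is at (320,236) and the rods overhang up to row 130. I'll check whether it is still moving.

```bash
python3 -c "
from h import *
for i in range(3):
  s=snap('wrist');
  for a,e,_ in blobs(s,'red',60): print(a,np.round(e[0],1),onz(s,*e[0],.024).round(4))
print(onz(s,320,240,.04),onz(s,283,128,.03),onz(s,360,128,.03),[onz(s,*p,.012).round(3) for p in((76,17),(206,6),(159,368),(259,367))])
"
```

```text
1678.5 [318.6 152.9] [ 0.6404 -0.1615  0.024 ]
1682.0 [318.4 152.8] [ 0.6404 -0.1615  0.024 ]
1682.5 [318.5 152.9] [ 0.6403 -0.1615  0.024 ]
[ 0.63887097 -0.24866771  0.04      ] [ 0.60682008 -0.13617513  0.03      ] [ 0.68135893 -0.13858729  0.03      ] [array([ 0.419, -0.031,  0.012]), array([ 0.541, -0.026,  0.012]), array([ 0.428, -0.424,  0.012]), array([ 0.555, -0.427,  0.012])]
```

```bash
python3 -c "
from h import *
s=snap('wrist');a=snap('scene')
def tri(L):
    A=np.zeros((3,3));v=np.zeros(3)
    for c,p in L:
        e,d=ray(c,*p);M=np.eye(3)-np.outer(d,d);A+=M;v+=M@e
    x=np.linalg.solve(A,v);return x.round(4),[np.round(np.subtract(proj(c,x),p),1).tolist() for c,p in L]
A=lambda u,v:(215+u/3,215+v/3)
for w,p in(((360,128),(112,143)),((283,128),(180,107)),((300,128),(162,105)),((341,130),(125,125))): print(tri([(s,w),(a,A(*p))]))
b=snap('side')
z=np.hstack([cv2.resize(a['img'][225:305,240:340],None,fx=4,fy=4,interpolation=cv2.INTER_CUBIC),cv2.resize(b['img'][225:305,225:325],None,fx=4,fy=4,interpolation=cv2.INTER_CUBIC)])
z=np.vstack([z,cv2.resize(s['img'][0:155,200:440],(800,0) if 0 else (430,277),interpolation=cv2.INTER_CUBIC) if 0 else cv2.copyMakeBorder(cv2.resize(s['img'][0:170,220:420],None,fx=1.6,fy=1.6),0,0,0,480,cv2.BORDER_CONSTANT)])
cv2.imwrite('pics/cage.png',z[:600,:,::-1]);print(z.shape)
"
```

```text
(array([ 0.6784, -0.1366,  0.028 ]), [[-3.0, -1.9], [-1.2, 0.0]])
(array([ 0.6035, -0.1353,  0.023 ]), [[-2.5, -0.9], [-0.9, 0.2]])
(array([ 0.6217, -0.1352,  0.0416]), [[-2.3, -0.9], [-0.8, 0.2]])
(array([ 0.6604, -0.1382,  0.0395]), [[-2.0, -1.1], [-0.8, 0.0]])
(592, 800, 3)
```

View pics/cage.png

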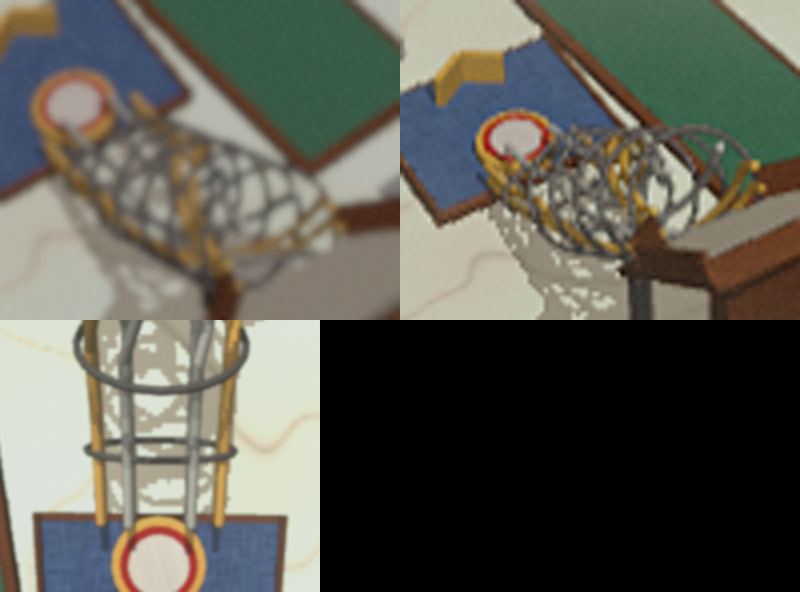

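The frame lies flat, but its rim reaches about 6 mm under the rod ends (y −0.137, z 0.04). I'll grip a little off-centre, slide it clear towards −y, then lift.

Request:
arm_command(increments=[1,3.6,-0.1,4,0,0,0,1,3.6,-0.1,8,0,0,0,1,3.6,-0.1,12,0,0,0,1,3.6,-0.1,16,0,0,0,1,3.6,-0.1,20,0,0,0,1,3.6,-0.1,22,0,0,0,1,3.6,-0.1,23.2,0,0,0,1,3.6,-0.1,23.7,0,0,0,1,3.6,-0.1,23.7,0,0,0,-1,3.6,-0.1,23.7,0,0,0,-1,3.6,-0.1,23.7,0,0,0,-1,3.6,-0.1,23.7,0,0,0,-1,3.6,-0.1,23.7,0,0,0,-1,3.6,-0.1,23.7,0,0,0,-1,3.6,-0.1,23.7,0,0,0,-1,2.6,0,23.5,0,0,0,-1,1.6,0,23.5,0,0,0,-1,0.8,0,23.5,0,0,0,-1,0.8,0,23.5,0,0,0], force=30)

```text
time_s: 9.27
tcp_pos: [0.6398, -0.2003, 0.014]
eef_rot: [[0.035, 0.999, 0.001], [0.999, -0.035, -0.002], [-0.002, 0.001, -1.0]]
contact_force: [-0.6, -2.0, 3.4]
finger_gap: 0.0579
finger_force: 32.7
```

```bash
python3 -c "
from h import *
st();s=snap('wrist')
for a,e,_ in blobs(s,'red',60): print(a,np.round(e[0],1),onz(s,*e[0],.024).round(4))
print(inc((.489,-.368,.12),-2),inc((.489,-.368,.016),-2))
"
```

```text
t 9.27 tcp [ 0.6398 -0.2003  0.014 ] yang -2.02 tilt -1.0 gap 0.0579 F [-0.6 -2.   3.4] ff 32.7 q [-0.05  0.64  0.39  1.55 -0.28  1.    0.39]
9410.5 [321.6 297.9] [ 0.6409 -0.1922  0.024 ]
([-17.4, -14.49, -10.59], np.float64(0.0)) ([-17.38, -14.51, -0.19], np.float64(0.0))
```

Request:
arm_command(increments=[-1,0,0,-4,0,0,0,-1,0,0,-8,0,0,0,-1,-3,-2.5,-9,0,0,0,-1,-6,-5,-9,0,0,0,-1,-9,-7.5,-9,0,0,0,-1,-12,-10,-9,0,0,0,-1,-15,-12.5,-8,0,0,0,-1,-18.1,-14.4,-6,0,0,0,-1,-18.1,-14.4,-4,0,0,0,-1,-18.1,-14.4,-2,0,0,0,-1,-18.1,-14.4,-0.8,0,0,0,-1,-18.1,-14.4,0,0,0,0,-1,-18.1,-14.4,0,0,0,0,-1,-18.1,-14.4,0,0,0,0,0.8,-18.1,-14.4,0,0,0,0,0.8,-18.1,-14.4,0,0,0,0,0.8,-18.1,-14.4,0,0,0,0,0.8,-18.1,-14.4,-3,0,0,0,0.8,-18.1,-14.4,-7,0,0,0,0.8,-18.1,-14.4,-11,0,0,0])

```text
time_s: 10.98
tcp_pos: [0.4898, -0.3725, 0.1243]
eef_rot: [[0.032, 0.999, -0.002], [0.999, -0.032, 0.001], [0.001, -0.002, -1.0]]
contact_force: [1.6, -0.2, -0.1]
finger_gap: 0.0768
finger_force: 0.0
```

```bash
cat >> h.py <<'E'
def find():
    "frames on pad (brass-rim blue, by side+scene) and red ones"
    for n in("scene","side"):
        s=snap(n)
        for a,e,_ in blobs(s,"red",40):
            p=onz(s,*e[0],.024)
            if p[0]<.75 and p[1]>-.5: print(n,"red",a,p.round(4)[:2])
        for a,e,_ in blobs(s,"blue",60):
            p=onz(s,*e[0],.016)
            if p[0]<.65 and p[1]>0: print(n,"blue",a,p.round(4)[:2])
E
python3 -c "
from h import *
st();find()
s=snap('wrist')
for a,e,_ in blobs(s,'red',60): print(a,np.round(e[0],1),np.round(e[1],1),onz(s,*e[0],.024).round(4))
print(inc((.462,.276,.16),-1.8))
"
```

```text
t 10.98 tcp [ 0.4898 -0.3725  0.1243] yang -1.83 tilt -1.0 gap 0.0768 F [ 1.6 -0.2 -0.1] ff 0.0 q [ 0.18  0.42  0.5   1.64 -0.22  1.14  0.71]
scene blue 322.0 [0.5958 0.3244]
scene blue 260.0 [0.3175 0.406 ]
scene blue 236.5 [0.3165 0.3076]
side blue 264.5 [0.5951 0.3246]
side blue 218.0 [0.3169 0.4072]
side blue 198.5 [0.3158 0.3083]
side blue 178.0 [0.4466 0.3022]
side blue 152.0 [0.4612 0.1736]
side blue 126.5 [0.4377 0.075 ]
3223.5 [316.9 213.1] [63.  65.2] [ 0.4921 -0.3628  0.024 ]
725.0 [624.2 409.1] [27.6 39.1] [ 0.7574 -0.5517  0.024 ]
([64.88, -5.08, -3.48], np.float64(-0.0))
```

The first frame is on the board at (0.492,−0.363), red up. One pad frame has been knocked to (0.447,0.302), so I'll take that one next.

Request:
arm_command(increments=[1,4,-0.5,-2,0,0,0,1,67.3,-6.4,-3,0,0,0,1,67.3,-6.4,-3,0,0,0,1,67.3,-6.4,-3,0,0,0,1,67.3,-6.4,-3,0,0,0,1,67.3,-6.4,-3,0,0,0,1,67.3,-6.4,-3,0,0,0,1,67.3,-6.4,-3,0,0,0,1,67.3,-6.4,-3,0,0,0,1,67.3,-6.4,-3,0,0,0,1,67.3,-6.4,-3,0,0,0,1,67.3,-6.4,-3,0,0,0,1,67.3,-6.4,-3,0,0,0,1,67.3,-6.4,-3,0,0,0,1,67.3,-6.4,-3,0,0,0,1,67.3,-6.4,-3,0,0,0,1,67.3,-6.4,-3,0,0,0,1,67.3,-6.4,-3,0,0,0,1,67.3,-6.4,-3,0,0,0,1,67.3,-6.4,-3,0,0,0])

```text
time_s: 12.8
tcp_pos: [0.4481, 0.3004, 0.1528]
eef_rot: [[0.033, 0.999, -0.001], [0.999, -0.033, -0.001], [-0.001, -0.001, -1.0]]
contact_force: [-0.3, -1.1, 0.0]
finger_gap: 0.0851
finger_force: 0.0
```

```bash
python3 -c "
from h import *
st();s=snap('wrist')
for a,e,_ in blobs(s,'blue',200): print(a,np.round(e[0],1),onz(s,*e[0],.016).round(4))
"
```

```text
t 12.8 tcp [0.4481 0.3004 0.1528] yang -1.9 tilt -1.0 gap 0.0851 F [-0.3 -1.1  0. ] ff 0.0 q [-0.69  0.2   0.02  1.79 -0.    1.15 -0.71]
3697.5 [132.9  84.8] [0.3161 0.4053 0.016 ]
2922.0 [504.  184.1] [0.5922 0.324  0.016 ]
2708.0 [155.  215.9] [0.3146 0.3074 0.016 ]
2479.0 [319.3 216.8] [0.4469 0.3022 0.016 ]
1634.5 [340.1 352.4] [0.4613 0.1726 0.016 ]
```

Request:
arm_command(increments=[1,0.2,-0.1,4,0,0,0,1,0.2,-0.1,8,0,0,0,1,0.2,-0.1,11,0,0,0,1,0.2,-0.1,13,0,0,0,1,0.2,-0.1,14.2,0,0,0,1,0.2,-0.1,14.8,0,0,0,1,0.2,-0.1,14.8,0,0,0,-1,0.2,-0.1,14.8,0,0,0,-1,0.2,-0.1,14.8,0,0,0,-1,0.2,-0.1,14.8,0,0,0,-1,0.2,-0.1,14.8,0,0,0,-1,0.2,-0.1,14.8,0,0,0,-1,0.2,-0.1,14.8,0,0,0,-1,0.2,-0.1,11,0,0,0,-1,0.2,-0.1,7,0,0,0,-1,0.2,-0.1,3,0,0,0,-1,0.2,-0.1,-1,0,0,0,-1,0.2,-0.1,-5,0,0,0,-1,0.2,-0.1,-9,0,0,0], force=30)

```text
time_s: 14.43
tcp_pos: [0.4467, 0.3036, 0.2466]
eef_rot: [[0.032, 0.999, 0.001], [0.999, -0.032, 0.001], [0.001, 0.001, -1.0]]
contact_force: [1.6, 1.3, -1.7]
finger_gap: 0.0581
finger_force: 33.1
```

```bash
python3 -c "
from h import *
st();print(inc((.6545,.158,.355),-2.3),inc((.6545,.158,.263),-2.3))"
```

```text
t 14.43 tcp [0.4467 0.3036 0.2466] yang -1.83 tilt -1.0 gap 0.0581 F [ 1.6  1.3 -1.7] ff 33.1 q [-0.7   0.14  0.02  1.67 -0.    1.34 -0.71]
([-13.87, 21.25, -10.83], np.float64(0.008)) ([-13.88, 21.23, -1.63], np.float64(0.008))
```

Request:
arm_command(increments=[-1,-2,3,-4,0,0,0,-1,-4,6,-8,0,0,0,-1,-6,9,-11,0,0,0,-1,-8,12,-11,0,0,0,-1,-10,15,-11,0,0,0,-1,-12,18,-11,0,0,0,-1,-13.9,21.2,-10,0,0,0,-1,-13.9,21.2,-8,0,0,0,-1,-13.9,21.2,-6,0,0,0,-1,-13.9,21.2,-4,0,0,0,-1,-13.9,21.2,-2.5,0,0,0,-1,-13.9,21.2,-1.5,0,0,0,-1,-13.9,21.2,-1.5,0,0,0,-1,-13.9,21.2,-1.5,0,0,0,-1,-13.9,21.2,-1.5,0,0,0])

```text
time_s: 15.68
tcp_pos: [0.6549, 0.1582, 0.26]
eef_rot: [[0.032, 0.999, 0.002], [0.999, -0.032, 0.001], [0.001, 0.002, -1.0]]
contact_force: [-0.7, -1.0, -1.3]
finger_gap: 0.0575
finger_force: 33.2
```

Request:
arm_command(increments=[-1,0,0,-0.3,0,0,0,-1,0,0,-0.3,0,0,0,0.75,0,0,-0.3,0,0,0,0.75,0,0,-0.3,0,0,0,0.75,0,0,-0.3,0,0,0,0.75,0,0,-0.3,0,0,0,0.75,0,0,-0.3,0,0,0,0.75,0,0,-0.3,0,0,0,0.75,0,0,-4,0,0,0,0.75,0,0,-8,0,0,0,1,0,0,-11,0,0,0,1,-6,0,-11,0,0,0,1,-36.3,-0.3,-11,0,0,0,1,-36.3,-0.3,-11,0,0,0,1,-36.3,-0.3,-11,0,0,0,1,-36.3,-0.3,-11,0,0,0,1,-36.3,-0.3,-11,0,0,0,1,-36.3,-0.3,-11,0,0,0,1,-36.3,-0.3,-11,0,0,0,1,-36.3,-0.3,-11,0,0,0])

```text
time_s: 17.35
tcp_pos: [0.6386, -0.2091, 0.3685]
eef_rot: [[0.035, 0.999, -0.0], [0.999, -0.035, -0.001], [-0.001, -0.0, -1.0]]
contact_force: [0.3, -0.1, -0.2]
finger_gap: 0.0851
finger_force: 0.0
```

Request:
arm_command(increments=[1,0,0,4,0,0,0,1,0,0,8,0,0,0,1,0,0,12,0,0,0,1,0,0,12,0,0,0,1,0,0,12,0,0,0])

```text
time_s: 17.77
tcp_pos: [0.639, -0.2041, 0.2473]
eef_rot: [[0.032, 0.999, -0.004], [0.999, -0.032, 0.001], [0.001, -0.004, -1.0]]
contact_force: [0.3, -0.2, 2.1]
finger_gap: 0.0853
finger_force: 0.0
```

```bash
python3 -c "
from h import *
st()
for i in range(2):
  s=snap('wrist')
  for a,e,_ in blobs(s,'red',60): print(a,np.round(e[0],1),np.round(e[1],1),onz(s,*e[0],.024).round(4))
find()"
```

```text
t 17.77 tcp [ 0.639  -0.2041  0.2473] yang -1.81 tilt -1.0 gap 0.0853 F [ 0.3 -0.2  2.1] ff 0.0 q [ 0.02  0.44  0.31  1.31 -0.13  1.42  0.3 ]
1709.0 [323.2 155.6] [46.2 47.2] [ 0.6417 -0.1627  0.024 ]
1684.0 [320.7 154.5] [45.8 46.9] [ 0.6416 -0.1627  0.024 ]
scene blue 321.0 [0.5957 0.3244]
scene blue 261.0 [0.3175 0.4059]
scene blue 237.5 [0.3166 0.3074]
side blue 268.0 [0.5951 0.3246]
side blue 220.5 [0.317 0.407]
side blue 197.0 [0.3159 0.3082]
side blue 152.0 [0.4612 0.1736]
side blue 127.5 [0.4376 0.0751]
```

Request:
arm_command(increments=[1,3.4,0.1,4,0,0,0,1,3.4,0.1,8,0,0,0,1,3.4,0.1,12,0,0,0,1,3.4,0.1,16,0,0,0,1,3.4,0.1,20,0,0,0,1,3.4,0.1,22,0,0,0,1,3.4,0.1,23,0,0,0,1,3.4,0.1,23.4,0,0,0,1,3.4,0.1,23.4,0,0,0,-1,3.4,0.1,23.4,0,0,0,-1,3.4,0.1,23.4,0,0,0,-1,3.4,0.1,23.4,0,0,0,-1,3.4,0.1,23.4,0,0,0,-1,3.4,0.1,23.4,0,0,0,-1,3.4,0.1,23.4,0,0,0,-1,2.4,0.2,23.2,0,0,0,-1,1.4,0.2,23.2,0,0,0,-1,0.6,0.2,23.2,0,0,0,-1,0.6,0.2,23.2,0,0,0], force=30)

```text
time_s: 19.55
tcp_pos: [0.6423, -0.202, 0.0174]
eef_rot: [[0.035, 0.999, 0.002], [0.999, -0.035, -0.002], [-0.002, 0.002, -1.0]]
contact_force: [-1.2, -3.8, 6.8]
finger_gap: 0.0564
finger_force: 33.9
```

```bash
python3 -c "
from h import *
st();s=snap('wrist')
for a,e,_ in blobs(s,'red',60): print(a,np.round(e[0],1),onz(s,*e[0],.024).round(4))
print(inc((.487,-.275-.008,.0145),-2))
"
```

```text
t 19.55 tcp [ 0.6423 -0.202   0.0174] yang -2.0 tilt -1.0 gap 0.0564 F [-1.2 -3.8  6.8] ff 33.9 q [ 0.05  0.63  0.26  1.54 -0.18  1.    0.32]
9104.5 [321.6 291.7] [ 0.6434 -0.1928  0.024 ]
([-8.66, -15.24, 0.28], np.float64(0.0))
```

The grip is about 9 mm off-centre with a small gap. The frame is clear of the rods now, so I'll regrip it centred.

Request:
arm_command(increments=[1,0,0,0,0,0,0,1,0,0,0,0,0,0,1,0,0,0,0,0,0,1,0,0,0,0,0,0,1,0.9,0.1,0,0,0,0,1,0.9,0.1,0.1,0,0,0,1,0.9,0.1,0.1,0,0,0,-1,0.9,0.1,0.1,0,0,0,-1,0.9,0.1,0.1,0,0,0,-1,0.9,0.1,0.1,0,0,0,-1,0.9,0.1,0.1,0,0,0,-1,0.9,0.1,0.1,0,0,0,-1,0.9,0.1,0.1,0,0,0], force=30)

```text
time_s: 20.68
tcp_pos: [0.6434, -0.1899, 0.0157]
eef_rot: [[0.032, 0.999, 0.0], [0.999, -0.032, 0.0], [0.0, 0.0, -1.0]]
contact_force: [-1.9, 0.8, 5.7]
finger_gap: 0.058
finger_force: 31.6
```

```bash
python3 -c "
from h import *
st();s=snap('wrist')
for a,e,_ in blobs(s,'red',60): print(a,np.round(e[0],1),onz(s,*e[0],.024).round(4))
print(inc((.487,-.272,.0145),-2))
"
```

```text
t 20.68 tcp [ 0.6434 -0.1899  0.0157] yang -1.85 tilt -1.0 gap 0.058 F [-1.9  0.8  5.7] ff 31.6 q [ 0.03  0.62  0.26  1.55 -0.18  0.99  0.31]
8627.5 [321.6 318.2] [ 0.6441 -0.1924  0.024 ]
([-8.71, -15.37, 0.12], np.float64(0.003))
```

Request:
arm_command(increments=[-1,0,0,-4,0,0,0,-1,0,0,-8,0,0,0,-1,-2,-4,-9,0,0,0,-1,-4,-8,-9,0,0,0,-1,-6,-12,-9,0,0,0,-1,-8.6,-15.4,-8,0,0,0,-1,-8.6,-15.4,-6,0,0,0,-1,-8.6,-15.4,-4,0,0,0,-1,-8.6,-15.4,-2,0,0,0,-1,-8.6,-15.4,-0.8,0,0,0,-1,-8.6,-15.4,0,0,0,0,-1,-8.6,-15.4,0,0,0,0,-1,-8.6,-15.4,0,0,0,0,0.8,-8.6,-15.4,0,0,0,0,0.8,-8.6,-15.4,0,0,0,0,0.8,-8.6,-15.4,0,0,0,0,0.8,-8.6,-15.4,-3,0,0,0,0.8,-8.6,-15.4,-7,0,0,0,0.8,-8.6,-15.4,-11,0,0,0,0.8,-8.6,-15.4,-13,0,0,0])

```text
time_s: 22.4
tcp_pos: [0.4881, -0.2717, 0.1504]
eef_rot: [[0.032, 0.999, 0.005], [0.999, -0.032, -0.002], [-0.002, 0.005, -1.0]]
contact_force: [1.3, -0.2, 0.4]
finger_gap: 0.077
finger_force: 0.0
```

```bash
python3 -c "
from h import *
st();find()
s=snap('wrist')
for a,e,_ in blobs(s,'red',60): print(a,np.round(e[0],1),np.round(e[1],1),onz(s,*e[0],.024).round(4))
print(inc((.462,.1755,.155),-1.8))
"
```

```text
t 22.4 tcp [ 0.4881 -0.2717  0.1504] yang -1.85 tilt -1.0 gap 0.077 F [ 1.3 -0.2  0.4] ff 0.0 q [ 0.13  0.25  0.35  1.77 -0.09  1.14  0.47]
scene blue 320.0 [0.5957 0.3244]
scene blue 259.0 [0.3174 0.406 ]
scene blue 236.0 [0.3164 0.3074]
side blue 265.5 [0.595  0.3247]
side blue 220.5 [0.317 0.407]
side blue 198.0 [0.3158 0.3083]
side blue 152.0 [0.4612 0.1736]
side blue 126.5 [0.4377 0.075 ]
2677.0 [317.7 224.3] [57.1 59.7] [ 0.4875 -0.2733  0.024 ]
1981.5 [326.8 324.4] [46.7 54. ] [ 0.4921 -0.3632  0.024 ]
([44.57, -4.0, -0.81], np.float64(-0.0))
```

Request:
arm_command(increments=[1,44.5,-3.9,0,0,0,0,1,44.5,-3.9,0,0,0,0,1,44.5,-3.9,0,0,0,0,1,44.5,-3.9,0,0,0,0,1,44.5,-3.9,0,0,0,0,1,44.5,-3.9,0,0,0,0,1,44.5,-3.9,0,0,0,0,1,44.5,-3.9,0,0,0,0,1,44.5,-3.9,0,0,0,0,1,44.5,-3.9,0,0,0,0,1,44.5,-3.9,0,0,0,0,1,44.5,-3.9,2,0,0,0,1,44.5,-3.9,5,0,0,0,1,44.5,-3.9,8,0,0,0,1,44.5,-3.9,8,0,0,0,1,44.5,-3.9,8,0,0,0])

```text
time_s: 23.88
tcp_pos: [0.4604, 0.1746, 0.0639]
eef_rot: [[0.032, 0.999, -0.004], [0.999, -0.032, -0.002], [-0.002, -0.004, -1.0]]
contact_force: [-0.6, 0.9, 0.6]
finger_gap: 0.0855
finger_force: 0.0
```

```bash
python3 -c "
from h import *
st();s=snap('wrist')
for a,e,_ in blobs(s,'blue',200): print(a,np.round(e[0],1),onz(s,*e[0],.016).round(4))
"
```

```text
t 23.88 tcp [0.4604 0.1746 0.0639] yang -1.83 tilt -1.0 gap 0.0855 F [-0.6  0.9  0.6] ff 0.0 q [-0.42  0.22 -0.04  1.98  0.01  0.94 -0.5 ]
4867.0 [322.8 263.6] [0.4616 0.1734 0.016 ]
1966.5 [29.2 36.4] [0.3257 0.2945 0.016 ]
1240.0 [291.6 401.5] [0.4378 0.0753 0.016 ]
282.5 [595.2   3.3] [0.5911 0.2993 0.016 ]
```

Request:
arm_command(increments=[1,-0.1,0.1,3,0,0,0,1,-0.1,0.1,4.8,0,0,0,1,-0.1,0.1,5.8,0,0,0,1,-0.1,0.1,5.8,0,0,0,1,-0.1,0.1,5.8,0,0,0,-1,-0.1,0.1,5.8,0,0,0,-1,-0.1,0.1,5.8,0,0,0,-1,-0.1,0.1,5.8,0,0,0,-1,-0.1,0.1,5.8,0,0,0,-1,-0.1,0.1,5.8,0,0,0,-1,-0.1,0.1,5.8,0,0,0,-1,-0.1,0.1,3,0,0,0,-1,-0.1,0.1,-1,0,0,0,-1,-0.1,0.1,-5,0,0,0,-1,-0.1,0.1,-9,0,0,0,-1,-0.1,0.1,-13,0,0,0,-1,-0.1,0.1,-17,0,0,0,-1,-0.1,0.1,-21,0,0,0,-1,-0.1,0.1,-25,0,0,0,-1,-0.1,0.1,-29,0,0,0], force=30)

```text
time_s: 25.6
tcp_pos: [0.4622, 0.1739, 0.3582]
eef_rot: [[0.032, 0.999, 0.001], [0.999, -0.032, 0.001], [0.001, 0.001, -1.0]]
contact_force: [0.3, 1.0, -1.1]
finger_gap: 0.0572
finger_force: 32.5
```

```bash
python3 -c "
from h import *
st();s=snap('wrist')
for a,e,_ in blobs(s,'blue',2000): print(a,np.round(e[0],1),onz(s,*e[0],manip.get_obs()['tcp_pos'][2]+.012).round(4))
print(inc((.6545,.158,.263),-2.3))"
```

```text
t 25.6 tcp [0.4622 0.1739 0.3582] yang -1.83 tilt -1.0 gap 0.0572 F [ 0.3  1.  -1.1] ff 32.5 q [-0.42  0.   -0.03  1.58  0.    1.56 -0.48]
8451.0 [321.9 313.5] [0.4634 0.1806 0.3783]
([-1.12, 18.98, 10.52], np.float64(0.008))
```

Request:
arm_command(increments=[-1,-1.1,4,0,0,0,0,-1,-1.1,8,0,0,0,0,-1,-1.1,12,0,0,0,0,-1,-1.1,16,0,0,0,0,-1,-1.1,19,0,0,0,0,-1,-1.1,19,2,0,0,0,-1,-1.1,19,5,0,0,0,-1,-1.1,19,8,0,0,0,-1,-1.1,19,9.6,0,0,0,-1,-1.1,19,10.1,0,0,0,-1,-1.1,19,10.1,0,0,0,-1,-1.1,19,10.1,0,0,0,-1,-1.1,19,10.1,0,0,0])

```text
time_s: 26.73
tcp_pos: [0.6531, 0.1573, 0.2565]
eef_rot: [[0.032, 0.999, 0.003], [0.999, -0.032, 0.001], [0.001, 0.003, -1.0]]
contact_force: [0.3, -0.5, -0.6]
finger_gap: 0.0576
finger_force: 32.7
```

```bash
python3 -c "
from h import *
st();s=snap('wrist');z=manip.get_obs()['tcp_pos'][2]
for a,e,_ in blobs(s,'blue',2000): print(a,np.round(e[0],1),np.round(e[1],1),onz(s,*e[0],z+.012).round(4))
print(inc((.6545,.158,.263),-2.3))"
```

```text
t 26.73 tcp [0.6531 0.1573 0.2565] yang -1.84 tilt -1.0 gap 0.0576 F [ 0.3 -0.5 -0.6] ff 32.7 q [-0.34  0.42  0.05  1.29 -0.02  1.43 -0.32]
8439.0 [321.8 313.4] [ 97.2 110.6] [0.6541 0.1592 0.2684]
2159.0 [251.9  23.6] [51.3 54.2] [0.635  0.2658 0.2684]
([0.07, 0.14, -0.66], np.float64(0.008))
```

Request:
arm_command(increments=[-1,0.1,0.1,-0.7,0,0,0,-1,0.1,0.1,-0.7,0,0,0,-1,0.1,0.1,-0.7,0,0,0,0.75,0.1,0.1,-0.7,0,0,0,0.75,0.1,0.1,-0.7,0,0,0,0.75,0.1,0.1,-0.7,0,0,0,0.75,0.1,0.1,-0.7,0,0,0,0.75,0.1,0.1,-0.7,0,0,0,0.75,0.1,0.1,-0.7,0,0,0,0.75,0,0,-4,0,0,0,0.75,0,0,-8,0,0,0,1,0,0,-11,0,0,0,1,-6,0,-11,0,0,0,1,-36.3,-0.1,-11,0,0,0,1,-36.3,-0.1,-11,0,0,0,1,-36.3,-0.1,-11,0,0,0,1,-36.3,-0.1,-11,0,0,0,1,-36.3,-0.1,-11,0,0,0,1,-36.3,-0.1,-11,0,0,0,1,-36.3,-0.1,-11,0,0,0])

```text
time_s: 28.45
tcp_pos: [0.6404, -0.178, 0.3646]
eef_rot: [[0.032, 0.999, 0.001], [0.999, -0.032, 0.0], [0.0, 0.001, -1.0]]
contact_force: [0.9, 0.6, 0.2]
finger_gap: 0.0856
finger_force: 0.0
```

Request:
arm_command(increments=[1,0,0,2,0,0,0,1,0,0,6,0,0,0,1,0,0,10,0,0,0,1,0,0,12,0,0,0,1,0,0,12,0,0,0,1,0,0,12,0,0,0])

```text
time_s: 28.95
tcp_pos: [0.6406, -0.1758, 0.2442]
eef_rot: [[0.032, 0.999, -0.001], [0.999, -0.032, 0.0], [0.0, -0.001, -1.0]]
contact_force: [0.6, 0.0, 0.8]
finger_gap: 0.0853
finger_force: 0.0
```

```bash
python3 -c "
from h import *
st()
for i in range(2):
  s=snap('wrist')
  for a,e,_ in blobs(s,'red',60): print(a,np.round(e[0],1),np.round(e[1],1),onz(s,*e[0],.024).round(4))
st()"
```

```text
t 28.95 tcp [ 0.6406 -0.1758  0.2442] yang -1.83 tilt -1.0 gap 0.0853 F [0.6 0.  0.8] ff 0.0 q [ 0.07  0.41  0.18  1.33 -0.07  1.4   0.22]
1607.0 [321.5 185.7] [45.1 45.4] [ 0.6411 -0.1643  0.024 ]
229.5 [187.1 287.6] [34.2 40.1] [ 0.4873 -0.2741  0.024 ]
1585.0 [319.9 185. ] [44.7 45.1] [ 0.641  -0.1643  0.024 ]
1165.0 [186.1 286.6] [35.5 41.9] [ 0.4873 -0.274   0.024 ]
t 29.05 tcp [ 0.6418 -0.1763  0.2469] yang -1.84 tilt -1.0 gap 0.0855 F [ 0.2 -0.1  0.1] ff 0.0 q [ 0.07  0.41  0.18  1.33 -0.07  1.4   0.22]
```

Request:
arm_command(increments=[1,0.7,0,4,0,0,0,1,0.7,0,8,0,0,0,1,0.7,0,12,0,0,0,1,0.7,0,16,0,0,0,1,0.7,0,20,0,0,0,1,0.7,0,22,0,0,0,1,0.7,0,23,0,0,0,1,0.7,0,23.3,0,0,0,1,0.7,0,23.3,0,0,0,-1,0.7,0,23.3,0,0,0,-1,0.7,0,23.3,0,0,0,-1,0.7,0,23.3,0,0,0,-1,0.7,0,23.3,0,0,0,-1,0.7,0,23.3,0,0,0,-1,0.7,0,23.3,0,0,0,-1,-0.3,0,23.2,0,0,0,-1,-1.3,0,23.2,0,0,0,-1,-2.3,0,23.2,0,0,0,-1,-2.3,0,23.2,0,0,0], force=30)

```text
time_s: 30.63
tcp_pos: [0.6408, -0.2024, 0.014]
eef_rot: [[0.035, 0.999, 0.003], [0.999, -0.035, -0.002], [-0.002, 0.003, -1.0]]
contact_force: [0.1, -3.8, 5.4]
finger_gap: 0.0582
finger_force: 33.1
```

```bash
python3 -c "
from h import *
st();s=snap('wrist')
for a,e,_ in blobs(s,'red',60): print(a,np.round(e[0],1),onz(s,*e[0],.024).round(4))
print(inc((.483,-.182-.008,.0145),-2))
"
```

```text
t 30.63 tcp [ 0.6408 -0.2024  0.014 ] yang -1.98 tilt -1.0 gap 0.0582 F [ 0.1 -3.8  5.4] ff 33.1 q [ 0.12  0.62  0.16  1.54 -0.11  0.99  0.28]
9277.5 [321.6 303.1] [ 0.6419 -0.1968  0.024 ]
291.5 [ 20.  425.1] [ 0.4968 -0.2567  0.024 ]
([0.69, -15.82, -0.1], np.float64(0.0))
```

Request:
arm_command(increments=[-1,0,0,-4,0,0,0,-1,0,0,-8,0,0,0,-1,0,-4,-9,0,0,0,-1,0.3,-8,-9,0,0,0,-1,0.6,-12,-9,0,0,0,-1,0.9,-15.8,-8,0,0,0,-1,0.9,-15.8,-6,0,0,0,-1,0.9,-15.8,-4,0,0,0,-1,0.9,-15.8,-2,0,0,0,-1,0.9,-15.8,-0.8,0,0,0,-1,0.9,-15.8,0,0,0,0,-1,0.9,-15.8,0,0,0,0,-1,0.9,-15.8,0,0,0,0,0.8,0.9,-15.8,0,0,0,0,0.8,0.9,-15.8,0,0,0,0,0.8,0.9,-15.8,0,0,0,0,0.8,0.9,-15.8,-3,0,0,0,0.8,0.9,-15.8,-7,0,0,0,0.8,0.9,-15.8,-11,0,0,0,0.8,0.9,-15.8,-13,0,0,0])

```text
time_s: 32.35
tcp_pos: [0.4841, -0.1856, 0.1472]
eef_rot: [[0.032, 0.999, 0.005], [0.999, -0.032, -0.001], [-0.001, 0.005, -1.0]]
contact_force: [0.6, -0.5, 0.2]
finger_gap: 0.0768
finger_force: 0.0
```

```bash
python3 -c "
from h import *
st();find()
s=snap('wrist')
for a,e,_ in blobs(s,'red',60): print(a,np.round(e[0],1),np.round(e[1],1),onz(s,*e[0],.024).round(4))
print(inc((.4385,.076,.07),-1.8))
"
```

```text
t 32.35 tcp [ 0.4841 -0.1856  0.1472] yang -1.85 tilt -1.0 gap 0.0768 F [ 0.6 -0.5  0.2] ff 0.0 q [ 0.11  0.16  0.18  1.86 -0.03  1.12  0.27]
scene blue 321.0 [0.5957 0.3244]
scene blue 261.0 [0.3176 0.4059]
scene blue 235.5 [0.3164 0.3075]
side blue 266.0 [0.5946 0.3246]
side blue 221.5 [0.317  0.4069]
side blue 198.5 [0.3158 0.3083]
side blue 126.5 [0.4375 0.0752]
2801.5 [317.1 216.2] [58.6 60.9] [ 0.4834 -0.1795  0.024 ]
2030.0 [326.1 323.2] [47.3 54.6] [ 0.4875 -0.2736  0.024 ]
300.5 [333.6 407.8] [37.8 47.4] [ 0.4919 -0.3638  0.024 ]
([25.97, -5.38, 7.4], np.float64(-0.0))
```

Request:
arm_command(increments=[1,26,-5.4,0,0,0,0,1,26,-5.4,0,0,0,0,1,26,-5.4,0,0,0,0,1,26,-5.4,0,0,0,0,1,26,-5.4,0,0,0,0,1,26,-5.4,0,0,0,0,1,26,-5.4,0,0,0,0,1,26,-5.4,3,0,0,0,1,26,-5.4,6,0,0,0,1,26,-5.4,8,0,0,0,1,26,-5.4,8,0,0,0,1,26,-5.4,8,0,0,0,1,26,-5.4,8,0,0,0])

```text
time_s: 33.58
tcp_pos: [0.4372, 0.0768, 0.063]
eef_rot: [[0.032, 0.999, 0.0], [0.999, -0.032, 0.0], [0.0, 0.0, -1.0]]
contact_force: [1.1, -0.2, 0.8]
finger_gap: 0.0854
finger_force: 0.0
```

```bash
python3 -c "
from h import *
s=snap('wrist');st()
for a,e,_ in blobs(s,'blue',200): print(a,np.round(e[0],1),onz(s,*e[0],.016).round(4))
"
```

```text
t 33.63 tcp [0.4376 0.0769 0.0634] yang -1.84 tilt -1.0 gap 0.0855 F [-0.2  0.5  0.3] ff 0.0 q [-0.2   0.12 -0.08  2.1   0.01  0.92 -0.32]
4901.5 [321.2 265.1] [0.4377 0.075  0.016 ]
```

Request:
arm_command(increments=[1,-0.1,0,3,0,0,0,1,-0.1,0,4.8,0,0,0,1,-0.1,0,5.8,0,0,0,1,-0.1,0,5.8,0,0,0,1,-0.1,0,5.8,0,0,0,-1,-0.1,0,5.8,0,0,0,-1,-0.1,0,5.8,0,0,0,-1,-0.1,0,5.8,0,0,0,-1,-0.1,0,5.8,0,0,0,-1,-0.1,0,5.8,0,0,0,-1,-0.1,0,5.8,0,0,0,-1,-0.1,0,3,0,0,0,-1,-0.1,0,-1,0,0,0,-1,-0.1,0,-5,0,0,0,-1,-0.1,0,-9,0,0,0,-1,-0.1,0,-13,0,0,0,-1,-0.1,0,-17,0,0,0,-1,-0.1,0,-21,0,0,0,-1,-0.1,0,-25,0,0,0,-1,-0.1,0,-29,0,0,0], force=30)

```text
time_s: 35.3
tcp_pos: [0.4361, 0.0755, 0.3551]
eef_rot: [[0.032, 0.999, 0.001], [0.999, -0.032, 0.0], [0.0, 0.001, -1.0]]
contact_force: [1.8, 1.0, -1.6]
finger_gap: 0.0576
finger_force: 33.3
```

```bash
python3 -c "
from h import *
s=snap('wrist');st()
print(inc((.6545,.158,.263),-2.3))"
```

```text
t 35.35 tcp [0.4381 0.0761 0.363 ] yang -1.84 tilt -0.9999 gap 0.0578 F [-1.7 -1.   5.6] ff 33.5 q [-0.2  -0.11 -0.07  1.68 -0.01  1.56 -0.3 ]
([8.85, 21.26, 10.26], np.float64(0.008))
```

Request:
arm_command(increments=[-1,1.7,4,-0.5,0,0,0,-1,3.3,8,-0.5,0,0,0,-1,5,12,-0.5,0,0,0,-1,6.6,16,0,0,0,0,-1,8,19,0,0,0,0,-1,8.8,21.2,0,0,0,0,-1,8.8,21.2,2,0,0,0,-1,8.8,21.2,5,0,0,0,-1,8.8,21.2,8,0,0,0,-1,8.8,21.2,9.3,0,0,0,-1,8.8,21.2,9.3,0,0,0,-1,8.8,21.2,9.3,0,0,0,-1,8.8,21.2,9.3,0,0,0,-1,8.8,21.2,9.3,0,0,0])

```text
time_s: 36.52
tcp_pos: [0.6522, 0.1571, 0.2615]
eef_rot: [[0.032, 0.999, 0.003], [0.999, -0.032, 0.001], [0.001, 0.003, -1.0]]
contact_force: [0.3, 0.2, 0.0]
finger_gap: 0.0583
finger_force: 33.4
```

```bash
python3 -c "
from h import *
s=snap('wrist');st();z=manip.get_obs()['tcp_pos'][2]
for a,e,_ in blobs(s,'blue',4000): print(a,np.round(e[0],1),np.round(e[1],1),onz(s,*e[0],z+.012).round(4))
print(inc((.6545,.158,.263),-2.3))"
```

```text
t 36.57 tcp [0.6521 0.1571 0.2613] yang -1.84 tilt -1.0 gap 0.0581 F [-0.2 -0.2 -1.7] ff 33.4 q [-0.25  0.42 -0.07  1.28  0.03  1.44 -0.36]
8808.0 [321.8 316.4] [ 99.1 113.2] [0.6531 0.1574 0.2733]
([0.1, 0.24, -0.17], np.float64(0.008))
```

Request:
arm_command(increments=[-1,0.1,0.2,-0.3,0,0,0,-1,0.1,0.2,-0.3,0,0,0,-1,0.1,0.2,-0.3,0,0,0,0.75,0.1,0.2,-0.3,0,0,0,0.75,0.1,0.2,-0.3,0,0,0,0.75,0.1,0.2,-0.3,0,0,0,0.75,0.1,0.2,-0.3,0,0,0,0.75,0.1,0.2,-0.3,0,0,0,0.75,0.1,0.2,-0.3,0,0,0,0.75,0,0.2,-4,0,0,0,0.75,0,0.2,-8,0,0,0,1,0,0.2,-11,0,0,0,1,-6,0,-11,0,0,0,1,-34,0,-11,0,0,0,1,-34,0,-11,0,0,0,1,-34,0,-11,0,0,0,1,-34,0,-11,0,0,0,1,-34,0,-11,0,0,0,1,-34,0,-11,0,0,0,1,-34,0,-11,0,0,0])

```text
time_s: 38.23
tcp_pos: [0.6404, -0.1783, 0.3696]
eef_rot: [[0.032, 0.999, 0.001], [0.999, -0.032, -0.0], [-0.0, 0.001, -1.0]]
contact_force: [0.7, 0.8, 0.8]
finger_gap: 0.0854
finger_force: 0.0
```

Request:
arm_command(increments=[1,0,0,2,0,0,0,1,0,0,6,0,0,0,1,0,0,10,0,0,0,1,0,0,12,0,0,0,1,0,0,12,0,0,0,1,0,0,12,0,0,0,1,0,0,12,0,0,0])

```text
time_s: 38.82
tcp_pos: [0.6417, -0.1765, 0.2517]
eef_rot: [[0.032, 0.999, 0.003], [0.999, -0.032, -0.001], [-0.0, 0.003, -1.0]]
contact_force: [0.1, -0.4, 0.5]
finger_gap: 0.0854
finger_force: 0.0
```

```bash
python3 -c "
from h import *
for i in range(2):
  s=snap('wrist')
  for a,e,_ in blobs(s,'red',60): print(a,np.round(e[0],1),np.round(e[1],1),onz(s,*e[0],.024).round(4))
st()"
```

```text
1558.5 [318.8 180. ] [44.5 44.6] [ 0.6406 -0.1605  0.024 ]
1451.5 [169.9 203.1] [40.1 46.1] [ 0.4831 -0.1797  0.024 ]
1142.0 [187.2 284.1] [35.1 41.6] [ 0.4872 -0.274   0.024 ]
1552.0 [318.3 179.9] [44.4 44.5] [ 0.6405 -0.1605  0.024 ]
1446.0 [169.6 203. ] [40. 46.] [ 0.4831 -0.1798  0.024 ]
1145.0 [187.  283.9] [35.1 41.6] [ 0.4873 -0.274   0.024 ]
t 38.92 tcp [ 0.6419 -0.1765  0.2519] yang -1.83 tilt -1.0 gap 0.0857 F [ 0.2  0.  -0. ] ff 0.0 q [ 0.16  0.41  0.06  1.32 -0.02  1.41  0.18]
```

Request:
arm_command(increments=[1,1,-0.15,4,0,0,0,1,1,-0.15,8,0,0,0,1,1,-0.15,12,0,0,0,1,1,-0.15,16,0,0,0,1,1,-0.15,20,0,0,0,1,1,-0.15,22,0,0,0,1,1,-0.15,23.4,0,0,0,1,1,-0.15,23.7,0,0,0,1,1,-0.15,23.7,0,0,0,-1,1,-0.15,23.7,0,0,0,-1,1,-0.15,23.7,0,0,0,-1,1,-0.15,23.7,0,0,0,-1,1,-0.15,23.7,0,0,0,-1,1,-0.15,23.7,0,0,0,-1,1,-0.15,23.7,0,0,0,-1,0,-0.1,23.6,0,0,0,-1,-1,-0.1,23.6,0,0,0,-1,-2.2,0,23.6,0,0,0,-1,-2.2,0,23.6,0,0,0], force=30)

```text
time_s: 40.5
tcp_pos: [0.6411, -0.2019, 0.0151]
eef_rot: [[0.035, 0.999, 0.003], [0.999, -0.035, -0.002], [-0.002, 0.003, -1.0]]
contact_force: [-0.4, -2.8, 7.1]
finger_gap: 0.0577
finger_force: 33.1
```

```bash
python3 -c "
from h import *
s=snap('wrist');st()
for a,e,_ in blobs(s,'red',60): print(a,np.round(e[0],1),onz(s,*e[0],.024).round(4))
print(inc((.479,-.088-.007,.0145),-2))
"
```

```text
t 40.55 tcp [ 0.6411 -0.2019  0.0151] yang -1.99 tilt -1.0 gap 0.058 F [-0.4 -3.4  6. ] ff 33.0 q [ 0.2   0.61  0.05  1.54 -0.03  0.99  0.22]
9219.0 [321.6 299.6] [ 0.6421 -0.1953  0.024 ]
295.0 [ 20.5 423.8] [ 0.4963 -0.2566  0.024 ]
([10.12, -16.57, -0.02], np.float64(0.0))
```

Request:
arm_command(increments=[-1,0,0,-4,0,0,0,-1,0,0,-8,0,0,0,-1,0,-4,-9,0,0,0,-1,0,-8,-9,0,0,0,-1,0.5,-12,-9,0,0,0,-1,3,-15.5,-9,0,0,0,-1,7,-16.6,-8,0,0,0,-1,10.1,-16.6,-6,0,0,0,-1,10.1,-16.6,-4,0,0,0,-1,10.1,-16.6,-2,0,0,0,-1,10.1,-16.6,-0.8,0,0,0,-1,10.1,-16.6,0,0,0,0,-1,10.1,-16.6,0,0,0,0,-1,10.1,-16.6,0,0,0,0,0.8,10.1,-16.6,0,0,0,0,0.8,10.1,-16.6,0,0,0,0,0.8,10.1,-16.6,0,0,0,0,0.8,10.1,-16.6,-4,0,0,0,0.8,10.1,-16.6,-8,0,0,0,0.8,10.1,-16.6,-12,0,0,0])

```text
time_s: 42.22
tcp_pos: [0.4769, -0.092, 0.1348]
eef_rot: [[0.032, 0.999, -0.001], [0.999, -0.032, 0.0], [0.0, -0.001, -1.0]]
contact_force: [1.6, -0.7, 0.6]
finger_gap: 0.0772
finger_force: 0.0
```

Request:
arm_command(increments=[1,0,0,-4,0,0,0,1,0,0,-8,0,0,0,1,0,0,-12,0,0,0,1,0,0,-16,0,0,0,1,0,0,-16,0,0,0,1,0,0,-16,0,0,0])

```text
time_s: 42.72
tcp_pos: [0.4785, -0.0922, 0.296]
eef_rot: [[0.032, 0.999, 0.005], [0.999, -0.032, -0.0], [-0.0, 0.005, -1.0]]
contact_force: [0.3, 0.4, -0.7]
finger_gap: 0.0851
finger_force: 0.0
```

```bash
python3 -c "
from h import *
s=snap('wrist','end');st()
for a,e,_ in blobs(s,'red',60): print(a,np.round(e[0],1),onz(s,*e[0],.024).round(4))
find()
"
```

```text
t 42.77 tcp [ 0.4776 -0.092   0.2939] yang -1.83 tilt -1.0 gap 0.0854 F [ 0.3 -0.2 -0.3] ff 0.0 q [ 0.11 -0.   -0.01  1.72 -0.    1.43  0.06]
1204.5 [319.8 181.6] [ 0.4785 -0.0857  0.024 ]
965.0 [326.1 257.2] [ 0.4832 -0.18    0.024 ]
783.5 [331.4 323.3] [ 0.4874 -0.2741  0.024 ]
651.5 [336.  379.1] [ 0.4917 -0.3639  0.024 ]
647.0 [522.6 469.3] [ 0.7789 -0.5461  0.024 ]
scene blue 320.0 [0.5956 0.3244]
scene blue 262.0 [0.3177 0.406 ]
scene blue 235.0 [0.3163 0.3075]
side blue 265.0 [0.5949 0.3245]
side blue 220.0 [0.3171 0.407 ]
side blue 197.5 [0.3159 0.3083]
```

View pics/end.png

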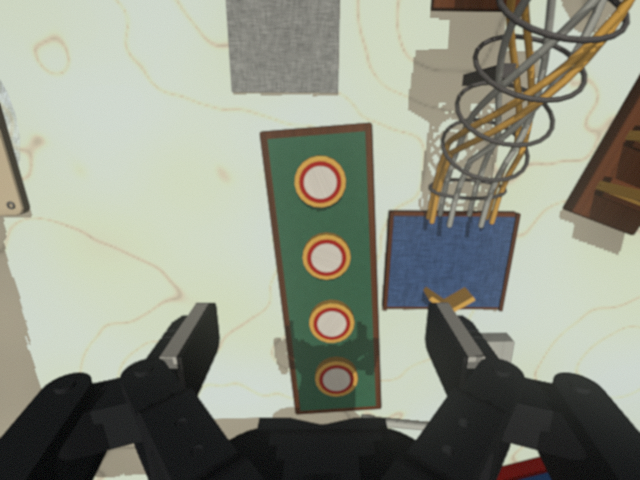

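All four frames are flat on the green board, red up, at (320,182), (326,257), (331,323) and (336,379), about 93 mm apart. The pad and bed are empty, so I'll hand the job in.

```bash
python3 -c "
from plant import manip
print(manip.sign_off())"
```

```text
the job is handed in; nothing more can be done
None
```

All four brass frames went through the chute and now lie flat on the green board, red face up and about 93 mm apart; the job was handed in at about 43 s, with no verdict shown.

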